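# Discharge a detector head and hold its shutter open

## Task

Take the insulated orange-handled discharge stick out of its stand and, with its metal tip, press the sprung brass contact on the red base well down, then the one on the black base. Then put the tip into the yellow pull frame of the spring-return shutter, draw the shutter out until its blue pointer is in line with the red mark on the scale, and finish holding it there with the stick still in the gripper; the gripper itself must not touch the shutter. Leave the beaker, petri dish and white pot where they are.

Things in the scene. Friction and masses are not known exactly. Their poses are not given: they have to be found in the camera images.
- stick: Discharge stick, 140 mm long, about 80 g, standing upright tip down in its stand. Origin at the end of the tip, z up along the stick. Steel rod 10 mm across (tip tapering to 6 mm) from z = 0 to 70 mm; black round collar 28 mm across from 70 to 76 mm, which rests on the stand's top; orange square handle 18 x 18 mm, flats square to its own x and y, from 76 to 140 mm.
- stick_tip (a point): End of the stick's metal tip (the stick's origin).
- stick_grip (a point): Centre of the orange handle, on the stick's axis 108 mm above the tip: the place to grip.
- stand: Fixed grey block 50 x 50 x 72 mm with a 12 mm hole right through from above, in which the stick's rod stands 70 mm deep: lift it straight up by 75 mm or more to clear. Origin at the centre of its underside.
- head: Fixed grey detector head, 200 (x) x 170 (y) x 40 mm high; origin at the centre of its underside. Its own -x is the direction in which the shutter is drawn out, roughly toward the robot. On top: shutter between two guide rails in the middle (48 mm high), white scale with black ticks along its +y side, two brass contacts along its -y side.
- shutter (a joint): Travel of the black shutter plate along the head's own -x in m, 0 = shut, stop at 0.062. A spring pulls it shut: about 1.5 N at the start of the travel, 4 N at 0.050.
- pocket (a point): On the shutter: centre of the mouth (top edge) of the yellow pull frame, 64 mm above the bench. The frame is an open-topped rectangular pocket, inside 18 mm along the head's x and 44 mm along the head's y, walls 6 mm thick; its floor is 18 mm below the mouth. Moves with the shutter.
- pointer (a point): Tip of the blue pointer on the shutter's left (+y) side; moves with the shutter.
- mark: Red mark rider clamped to the scale on the head, 12 mm long with a 3 mm wide red tongue whose centre line is the mark. Origin on that line at the end of the tongue next to the pointer, on the head's top; axes parallel to the head's. It stands 34 to 50 mm farther along the head's -x than the pointer with the shutter shut. The pointer is in line when its x in the mark's frame is 0.
- top_red (a point): Centre of the top of the sprung brass contact (18 mm across) on the red insulator base, on the head, 71 mm above the bench when up. Red and black may be either way round.
- top_black (a point): The same for the contact on the black insulator base.
- contact_red (a joint): How far the red-based contact is pressed down, m: 0 up, 0.006 fully down; the spring takes 1.6 N to start and 4 N fully down.
- contact_black (a joint): The same for the black-based contact.
- beaker: Small clear glass beaker, 51 mm across, 58 mm high, loose; origin at the centre of its underside. Leave alone.
- petri: Petri dish with lid, 95 mm across, 17 mm high, loose; origin at the centre of its underside. Leave alone.
- pot: Small white plastic pot with blue cap, 32 mm across, 58 mm high, loose; origin at the centre of its underside. Leave alone.
Things that resemble listed ones, but are neither listed nor needed, are in the scene too. What is shaped like the stick but purple is not meant.

How it is judged:
By the outcome, as a careful person would: the job done as asked, in the order asked, and still so for the second after the job is handed in, while the arm keeps its last pose, push and grip.
It also fails if it takes over 48 s, if anything falls off the work surface, if the arm or the gripper's body presses on something with over 40 N, if the wrist force passes 120 N, or if a joint passes its speed limit or range.

## Robot

A 6-joint arm with a two-finger parallel gripper is mounted at the origin on a cart in front of the work surface, level with it; the furniture and walls round the work are solid. World frame = base frame: x ahead of the robot, y to its left, z up, the work surface at z = 0. Lengths are in m, angles in rad, forces in N, time in s.
With the tool pointing down it reaches from about 0.275 to 0.75 m from the base axis. Payload 10.2 kg.
Tool frame: the origin (TCP) lies where the fingers leave the gripper's body, on its centre line; the fingertips stand 73 mm ahead of it and the grasp point (between the pads) lies 54 mm ahead of it (r.hold_point_z is the distance from the TCP to the grasp point, in m); z points along the fingers, y is the line along which they close (so a half turn about z gives the same grasp; the last joint's range is limited). The gripper opens to 85 mm and grips with 20 to 120 N. Pads are 22 mm wide; open, the fingers measure 114 mm over their backs; the gripper's body (76 mm by 85 mm) begins 54 mm behind the grasp point. The pads swing forward as they close: fully open they stand 13 mm farther back than shut.
Start: joints at [-1.473, 0.313, 1.498, -0, 1.331, -0.223], TCP at [0.166, -0.498, 0.304] pointing down, gripper open.
Joint ranges: [-2.94, 2.94], [-0.97, 2.17], [0.19, 2.56], [-1.23, 4.37], [0.02, 3.11], [-2.88, 2.88]. Speed limits (rad/s): [2.39, 2.39, 3.01, 3.14, 3.14, 3.14].

## Interface

Orientations are given as [roll, pitch, yaw] about the fixed x, y, z axes, in that order (R = Rz(yaw) Ry(pitch) Rx(roll)).
In Python, from rig import sensors, grab_frame, ticket, r gives the robot as it stands.
- The arm moves only by the tool servo_tool, never from a script. Its argument "plan" is a list of rows, each an object with "gripper": the gripper's target within -1 to 1 (shut at 1, half-way at 0, fully open at -1); "translation": the shift along the world's x, y, z each as a share of 0.04 m, from -1 to 1, a list of three; "rot": the turn, a rotation vector about the world's x, y, z each as a share of 6 degrees, from -1 to 1, a list of three. In form: [{"gripper": gripper, "translation": [tx, ty, tz], "rot": [ax, ay, az]}, ...]. A call has 1 to 20 rows; each row shifts and turns the commanded pose from where the row before left it; what a row does not reach is not made up. A row lasts 1/12 s, in which the tool goes at most 41.7 mm and 7.16 degrees, less where a joint would pass 70% of its speed; a pose out of reach is approached as far as the arm can. A call with a number of a shift or a turn outside -1 to 1 is refused whole. A call with a gripper value outside its range is refused whole. The fingers move at their own pace and stop on an object; the grip force is fixed at half the most. Time passes only in rows, so rows that do not move let the fingers close. It gives the time, the measured TCP pose, the force, the opening and the grip force at its end, in the units of the state.
- sensors.observe(): the state, without advancing time (a new reading comes with each control period).
- grab_frame(name): name is "scene" or "side" or "wrist"; returns a dict with "img" (400x640x3 uint8, red, green, blue), "K" (3x3 intrinsics, pixels), "cam_to_world" (4x4, takes a point from camera to world coordinates). Camera axes: x right, y down, z forward; pixel columns grow to the right and rows downward; lengths in m; the calibration is good to about 2 mm. A picture is of the moment at which its call begins. There is no depth.
- ticket.close_job(): hands the job in; it is judged then, once.
The state is a dict: "clock": time; "q": joint angles; "joint_vel": joint speeds; "tau": joint torques, N m; "ee_pos": TCP position; "orientation": TCP orientation; "ft_force": force on the tool from outside, world axes, zero at the start; "torque": the same for the moment, N m; "opening": finger opening in m; "gripper_force": force on a finger pad.
Only numpy, scipy, OpenCV 4.12 (cv2) and the standard library are available. Lean on these libraries where they do the work, as an engineer would, in place of code of your own. Each camera call takes 0.05 s, during which the arm holds its last target. There are 200 camera calls.

## Working session

There is one attempt and no reset: what is moved stays moved. The work goes in short steps, Python scripts to look and compute and a tool call to move; the robot and the scene stay as the last step left them, time stands still between calls to the robot, and variables do not carry over. Pictures are saved under pics/ and viewed, at most 13 in all, crops included, and the job is handed in when it is done.

Besides the shell and the picture viewer there is one more tool, called by a JSON object that holds its "fn" and its "kwargs", one argument or row to a line. servo_tool: Moves the arm, as the interface text tells. Shift numbers are shares of 0.04 m and turn numbers shares of 6 degrees, none past 1 either way. Its arguments: {"type":"object","properties":{"plan":{"type":"array","items":{"type":"object","properties":{"gripper":{"type":"number"},"translation":{"type":"array","items":{"type":"number"}},"rot":{"type":"array","items":{"type":"number"}}}}}},"required":["plan"]}

```bash
mkdir -p pics; cat > h.py <<'E'
import numpy as np, cv2
from rig import sensors, grab_frame, ticket, r
def save(name,fn):
    f=grab_frame(name); cv2.imwrite(f'pics/{fn}.png',f['img'][:,:,::-1]); np.savez(f'pics/{fn}.npz',K=f['K'],T=f['cam_to_world'],img=f['img']); return f
def ray(fn,uv):
    d=np.load(f'pics/{fn}.npz'); v=d['T'][:3,:3]@np.linalg.inv(d['K'])@[*uv,1]; return d['T'][:3,3],v
def at(fn,uv,z):
    o,v=ray(fn,uv); return np.round(o+v*(z-o[2])/v[2],4)
def proj(fn,p):
    d=np.load(f'pics/{fn}.npz'); c=np.linalg.inv(d['T'])@[*p,1]; q=d['K']@c[:3]; return q[:2]/q[2]
def tri(*obs):
    A=0;b=0
    for fn,uv in obs:
        o,v=ray(fn,uv); v=v/np.linalg.norm(v); P=np.eye(3)-np.outer(v,v); A=A+P; b=b+P@o
    return np.round(np.linalg.solve(A,b),4)
E
python3 - <<'E'
from h import *
for n in('scene','side','wrist'):
    f=save(n,n+'0'); print(n,f['cam_to_world'][:3,3].round(3),f['cam_to_world'][:3,2].round(2))
a=[cv2.imread(f'pics/{n}0.png') for n in('scene','side')]
print(sensors.observe())
E
```

```text
scene [-0.184  0.551  0.541] [ 0.73 -0.53 -0.43]
side [ 0.169 -0.915  0.458] [ 0.36  0.87 -0.34]
wrist [ 0.233 -0.476  0.375] [-0.26 -0.09 -0.96]
{'clock': 0.15, 'q': array([-1.47338464e+00,  3.13313639e-01,  1.49825268e+00, -3.89786527e-07,
        1.33100943e+00, -2.23399119e-01]), 'joint_vel': array([ 4.90665672e-04, -2.43472940e-03, -3.53119061e-03, -5.68260767e-05,
        7.93412745e-04,  6.67841187e-04]), 'tau': array([ 1.27361993e-03, -4.12370288e+01, -2.59794688e+01, -2.30347905e-04,
        3.24929606e-03,  2.60618428e-06]), 'ee_pos': array([ 0.16552793, -0.4980918 ,  0.30347424]), 'orientation': array([-3.14063391e+00, -2.17430472e-04,  3.20810797e-01]), 'ft_force': array([-0.69375617,  0.2242325 ,  0.1719449 ]), 'torque': array([0.01236767, 0.03496302, 0.02443145]), 'gripper_force': 0.0, 'opening': 0.08532233875398597}
```

View pics/scene0.png

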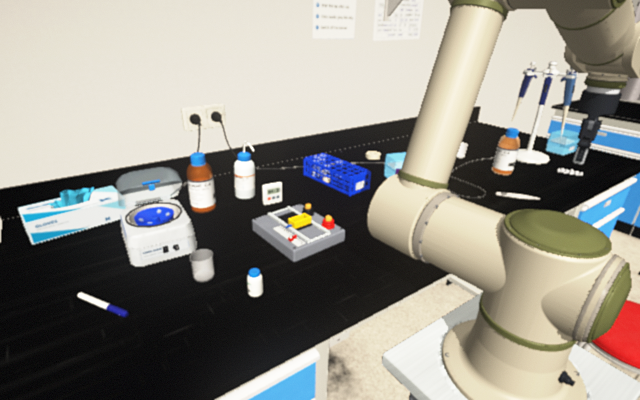

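View pics/side0.png

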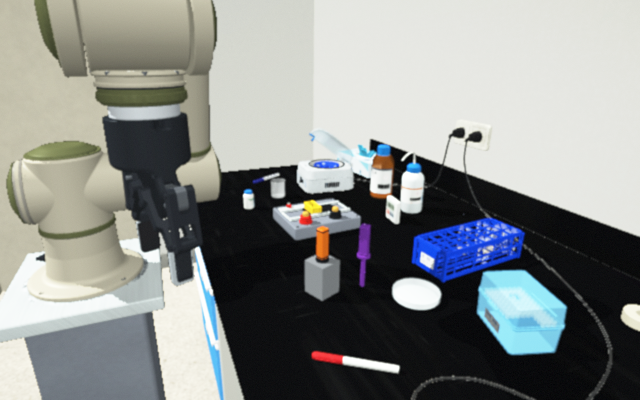

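The side view shows the orange-handled stick at (322,243) in its grey stand at (321,278). A purple stick-like thing stands at (365,245); it is the decoy. The orange one fits the description (square orange handle, grey block). The head is at (316,217), with red contact near (306,217), black near (336,212), and the yellow frame at (312,207). I'll confirm with enlarged crops.

```bash
python3 - <<'E'
from h import *
s=cv2.imread('pics/side0.png'); c=cv2.imread('pics/scene0.png')
A=cv2.resize(s[195:305,265:385],(436,400),interpolation=cv2.INTER_CUBIC)   # x3.636
B=cv2.resize(c[195:265,245:350],(364,243),interpolation=cv2.INTER_CUBIC)  # x3.467
m=np.zeros((400,800,3),np.uint8); m[:,:436]=A; m[:243,436:]=B
cv2.imwrite('pics/m1.png',m)
# whole-stick estimate
print(at('side0',(321,293),0),at('side0',(322,259),.072),at('side0',(323,228),.142))
E
```

```text
[ 0.4495 -0.2643  0.    ] [ 0.4551 -0.254   0.072 ] [ 0.4545 -0.258   0.142 ]
```

View pics/m1.png

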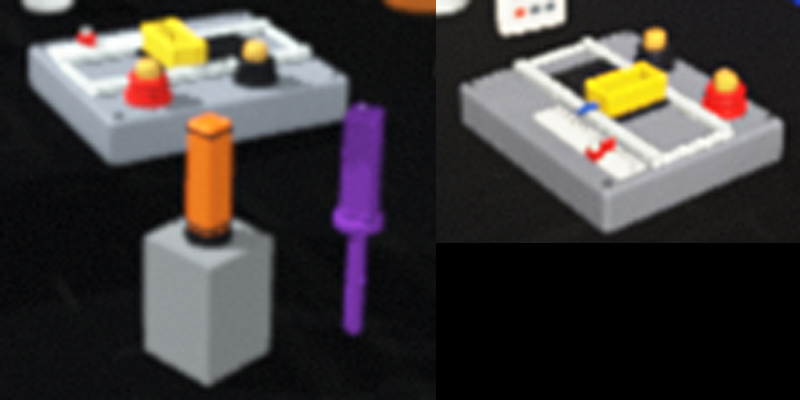

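View pics/wrist0.png

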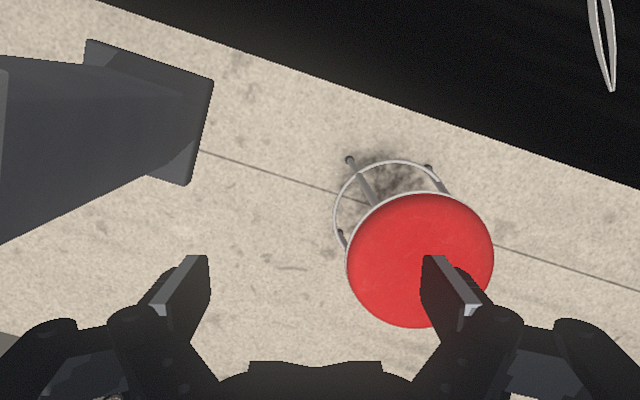

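Crops confirm it: orange square handle with black collar on the grey block; the purple one lacks a stand. The wrist view shows only floor and stool. I'll move above the stick and measure with the wrist camera.

{"fn": "servo_tool", "kwargs": {
  "plan": [
    {"gripper": -1, "translation": [0.7, 0.65, 0], "rot": [0, 0, 0]},
    {"gripper": -1, "translation": [0.7, 0.65, 0], "rot": [0, 0, 0]},
    {"gripper": -1, "translation": [0.7, 0.65, 0], "rot": [0, 0, 0]},
    {"gripper": -1, "translation": [0.7, 0.65, 0], "rot": [0, 0, 0]},
    {"gripper": -1, "translation": [0.7, 0.65, 0], "rot": [0, 0, 0]},
    {"gripper": -1, "translation": [0.7, 0.65, 0], "rot": [0, 0, 0]},
    {"gripper": -1, "translation": [0.7, 0.65, 0], "rot": [0, 0, 0]},
    {"gripper": -1, "translation": [0.7, 0.65, 0], "rot": [0, 0, 0]},
    {"gripper": -1, "translation": [0.7, 0.65, 0], "rot": [0, 0, 0]},
    {"gripper": -1, "translation": [0, 0, 0], "rot": [0, 0, 0]},
    {"gripper": -1, "translation": [0, 0, 0], "rot": [0, 0, 0]}
  ]
}}

```text
clock: 1.07
ee_pos: [0.4184, -0.263, 0.3036]
orientation: [-3.141, 0.0, 0.324]
ft_force: [-1.3, -0.5, 0.3]
opening: 0.0853
gripper_force: 0.0
```

```bash
python3 - <<'E'
from h import *
save('wrist','w1'); save('scene','s1')
o=sensors.observe(); print(o['clock'],o['ee_pos'],o['orientation'],o['q'].round(3))
w=cv2.imread('pics/w1.png'); c=cv2.imread('pics/s1.png')
m=np.zeros((600,640,3),np.uint8); m[:400]=w; m[400:]=cv2.resize(c[190:270,240:496],(640,200),interpolation=cv2.INTER_CUBIC)
cv2.imwrite('pics/m2.png',m)
E
```

```text
1.1667 [ 0.41717397 -0.26457792  0.30371444] [-3.14135231e+00  4.36027046e-04  3.20579831e-01] [-0.803  0.245  1.588 -0.     1.309  0.448]
```

View pics/m2.png

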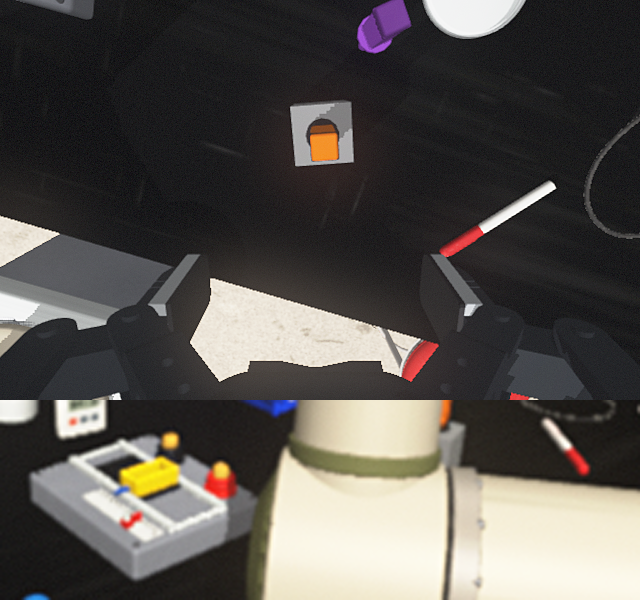

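The wrist image shows the handle's top at (324,147) on the stand, purple decoy at (385,25). Measuring the handle by colour, and the head from the scene/side views.

```bash
python3 - <<'E'
from h import *
im=np.load('pics/w1.npz')['img'].astype(int)
m=((im[:,:,0]>190)&(im[:,:,1]>90)&(im[:,:,2]<90)).astype(np.uint8); m[200:]=0
c=max(cv2.findContours(m,0,2)[0],key=cv2.contourArea); b=cv2.boxPoints(cv2.minAreaRect(c)); print(b.round(1))
P=np.array([at('w1',p,.142) for p in b]); print(P, P.mean(0)); 
for i in range(4):
    d=P[(i+1)%4]-P[i]; print(np.linalg.norm(d).round(4),np.degrees(np.arctan2(d[1],d[0])).round(1))
g=((abs(im[:,:,0]-im[:,:,2])<25)&(im[:,:,0]>110)).astype(np.uint8); g[:80]=0;g[180:]=0;g[:,:270]=0;g[:,380:]=0
c=cv2.convexHull(np.vstack(cv2.findContours(g,0,2)[0])); b=cv2.boxPoints(cv2.minAreaRect(c)); P=np.array([at('w1',p,.072) for p in b]);print('stand',P.mean(0))
for i in range(2):
    d=P[(i+1)%4]-P[i]; print(np.linalg.norm(d).round(4),np.degrees(np.arctan2(d[1],d[0])).round(1))
# head, side image crop coords/3.636, scene crop/3.467
S=lambda x,y:(265+x/3.636-.4,195+y/3.636-.4); C=lambda x,y:(245+(x-436)/3.467-.4,195+y/3.467-.4)
print('corners side .04',at('side0',S(110,122),.04),at('side0',S(350,78),.04),at('side0',S(30,50),.04))
print('corners scene .04',at('scene0',C(605,195),.04),at('scene0',C(462,85),.04),at('scene0',C(783,120),.04))
print('red',at('side0',S(149,60),.071),at('scene0',C(727,71),.071))
print('blk',at('side0',S(255,42),.071),at('scene0',C(655,30),.071))
E
```

```text
[[309.5 134.7]
 [336.  132.8]
 [337.8 158.8]
 [311.3 160.7]]
[[ 0.4589 -0.2456  0.142 ]
 [ 0.4655 -0.2615  0.142 ]
 [ 0.4498 -0.2684  0.142 ]
 [ 0.4431 -0.2521  0.142 ]] [ 0.454325 -0.2569    0.142   ]
0.0172 -67.5
0.0171 -156.3
0.0176 112.3
0.0171 22.4
stand [ 0.454525 -0.2571    0.072   ]
0.0498 -67.3
0.0506 -155.5
corners side .04 [ 0.4785 -0.0211  0.04  ] [ 0.6769 -0.0089  0.04  ] [0.4659 0.1356 0.04  ]
corners scene .04 [0.4671 0.1453 0.04  ] [0.6643 0.1554 0.04  ] [ 0.4799 -0.0234  0.04  ]
red [0.5189 0.0074 0.071 ] [5.213e-01 4.000e-04 7.100e-02]
blk [0.6066 0.0135 0.071 ] [0.6108 0.0065 0.071 ]
```

{"fn": "servo_tool", "kwargs": {
  "plan": [
    {"gripper": -1, "translation": [0.5, 0.1, 0], "rot": [0, 0, 0.35]},
    {"gripper": -1, "translation": [0.43, 0.09, -0.5], "rot": [0, 0, 0.35]},
    {"gripper": -1, "translation": [0, 0, -0.8], "rot": [0, 0, 0]},
    {"gripper": -1, "translation": [0, 0, -0.7], "rot": [0, 0, 0]},
    {"gripper": -1, "translation": [0, 0, 0], "rot": [0, 0, 0]},
    {"gripper": -1, "translation": [0, 0, 0], "rot": [0, 0, 0]}
  ]
}}

```text
clock: 1.67
ee_pos: [0.454, -0.2575, 0.2238]
orientation: [-3.14, 0.001, 0.392]
ft_force: [-1.0, 0.5, 0.6]
opening: 0.0852
gripper_force: 0.0
```

```bash
python3 - <<'E'
from h import *
f=save('wrist','w2')
o=sensors.observe(); print(o['clock'],o['ee_pos'],o['orientation'])
im=f['img'].astype(int)
m=((im[:,:,0]>190)&(im[:,:,1]>90)&(im[:,:,2]<90)).astype(np.uint8)
c=max(cv2.findContours(m,0,2)[0],key=cv2.contourArea); b=cv2.boxPoints(cv2.minAreaRect(c)); 
P=np.array([at('w2',p,.142) for p in b]); print(b.round(1),P.mean(0))
for i in range(2):
    d=P[(i+1)%4]-P[i]; print(np.linalg.norm(d).round(4),np.degrees(np.arctan2(d[1],d[0])).round(1))
E
```

```text
1.7167 [ 0.45452311 -0.25773804  0.22519417] [ 3.14049152e+00 -4.48431679e-04  3.92507306e-01]
[[296. 231.]
 [333. 231.]
 [333. 265.]
 [296. 265.]] [ 0.45415 -0.257    0.142  ]
0.0171 -67.6
0.0173 -156.8
```

{"fn": "servo_tool", "kwargs": {
  "plan": [
    {"gripper": -1, "translation": [0, 0.02, -0.6], "rot": [0, 0, 0]},
    {"gripper": -1, "translation": [0, 0, -0.6], "rot": [0, 0, 0]},
    {"gripper": -1, "translation": [0, 0, -0.4], "rot": [0, 0, 0]},
    {"gripper": -1, "translation": [0, 0, 0], "rot": [0, 0, 0]},
    {"gripper": 0.3, "translation": [0, 0, 0], "rot": [0, 0, 0]},
    {"gripper": 1, "translation": [0, 0, 0], "rot": [0, 0, 0]},
    {"gripper": 1, "translation": [0, 0, 0], "rot": [0, 0, 0]},
    {"gripper": 1, "translation": [0, 0, 0], "rot": [0, 0, 0]},
    {"gripper": 1, "translation": [0, 0, 0], "rot": [0, 0, 0]},
    {"gripper": 1, "translation": [0, 0, 0], "rot": [0, 0, 0]},
    {"gripper": 1, "translation": [0, 0, 0], "rot": [0, 0, 0]},
    {"gripper": 1, "translation": [0, 0, 0], "rot": [0, 0, 0]},
    {"gripper": 1, "translation": [0, 0, 0], "rot": [0, 0, 0]}
  ]
}}

```text
clock: 2.8
ee_pos: [0.4549, -0.256, 0.1606]
orientation: [3.141, -0.0, 0.394]
ft_force: [-0.4, 0.8, 6.5]
opening: 0.0175
gripper_force: 58.4
```

{"fn": "servo_tool", "kwargs": {
  "plan": [
    {"gripper": 1, "translation": [0, 0, 0.4], "rot": [0, 0, 0]},
    {"gripper": 1, "translation": [0, 0, 0.7], "rot": [0, 0, 0]},
    {"gripper": 1, "translation": [0, 0, 0.8], "rot": [0, 0, 0]},
    {"gripper": 1, "translation": [0, 0, 0.8], "rot": [0, 0, 0]},
    {"gripper": 1, "translation": [0, 0, 0.3], "rot": [0, 0, 0]},
    {"gripper": 1, "translation": [0, 0, 0], "rot": [0, 0, 0]},
    {"gripper": 1, "translation": [0, 0, 0], "rot": [0, 0, 0]}
  ]
}}

```text
clock: 3.38
ee_pos: [0.4546, -0.2557, 0.2794]
orientation: [-3.141, 0.0, 0.394]
ft_force: [0.4, -0.8, -1.6]
opening: 0.0174
gripper_force: 60.2
```

```bash
python3 - <<'E'
from h import *
save('side','d3'); save('wrist','w3')
o=sensors.observe(); print(o['clock'],o['ee_pos'],o['orientation'],o['ft_force'],o['opening'])
w=cv2.imread('pics/w3.png'); c=cv2.imread('pics/d3.png')
m=np.zeros((600,640,3),np.uint8); m[:300]=w[:300]; m[300:]=cv2.resize(c[160:310,220:540],(640,300),interpolation=cv2.INTER_CUBIC)
cv2.imwrite('pics/m3.png',m)
E
```

```text
3.4833 [ 0.45436812 -0.25549227  0.27821103] [-3.13885190e+00  1.25139283e-03  3.94102387e-01] [-0.60233377 -0.51576405 -0.69402899] 0.017361201199205596
```

View pics/m3.png

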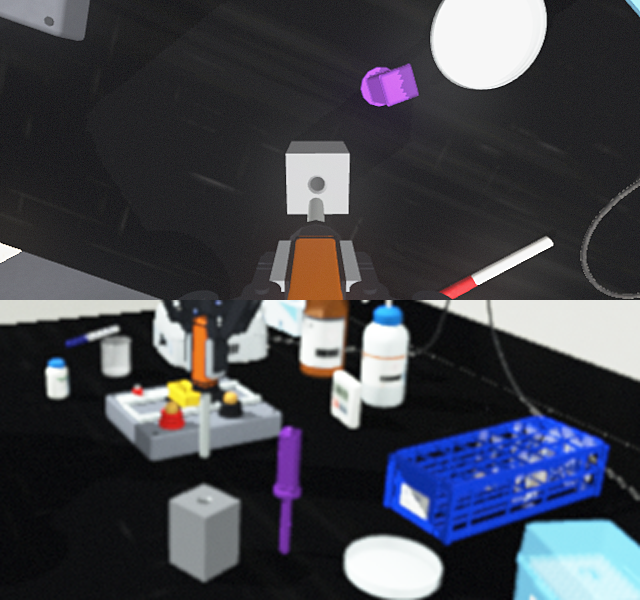

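The stick is held upright, out of the stand (its tip about 158.5 mm below TCP). Going to a viewing pose before the head.

{"fn": "servo_tool", "kwargs": {
  "plan": [
    {"gripper": 1, "translation": [-0.04, 0.5, 0.1], "rot": [0, 0, -0.36]},
    {"gripper": 1, "translation": [-0.04, 0.9, 0.1], "rot": [0, 0, -0.36]},
    {"gripper": 1, "translation": [-0.04, 0.9, 0.1], "rot": [0, 0, -0.36]},
    {"gripper": 1, "translation": [-0.04, 0.9, 0.1], "rot": [0, 0, -0.36]},
    {"gripper": 1, "translation": [-0.04, 0.9, 0.1], "rot": [0, 0, -0.36]},
    {"gripper": 1, "translation": [-0.04, 0.9, 0], "rot": [0, 0, -0.36]},
    {"gripper": 1, "translation": [-0.04, 0.9, 0], "rot": [0, 0, -0.36]},
    {"gripper": 1, "translation": [-0.04, 0.9, 0], "rot": [0, 0, -0.36]},
    {"gripper": 1, "translation": [-0.04, 0.8, 0], "rot": [0, 0, -0.36]},
    {"gripper": 1, "translation": [0, 0.3, 0], "rot": [0, 0, 0]},
    {"gripper": 1, "translation": [0, 0, 0], "rot": [0, 0, 0]},
    {"gripper": 1, "translation": [0, 0, 0], "rot": [0, 0, 0]},
    {"gripper": 1, "translation": [0, 0, 0], "rot": [0, 0, 0]}
  ]
}}

```text
clock: 4.57
ee_pos: [0.4403, 0.0595, 0.2991]
orientation: [-3.142, 0.001, 0.054]
ft_force: [0.4, -0.4, -0.6]
opening: 0.0172
gripper_force: 60.2
```

```bash
python3 - <<'E'
from h import *
save('wrist','w4')
o=sensors.observe(); print(o['clock'],o['ee_pos'],o['orientation'],o['ft_force'],o['opening'])
w=cv2.imread('pics/w4.png'); cv2.imwrite('pics/m4.png',cv2.resize(w,(800,500),interpolation=cv2.INTER_CUBIC))
E
```

```text
4.6167 [0.44036854 0.05929858 0.29932898] [-3.14158445e+00  1.12473517e-03  5.37323567e-02] [-0.40009655 -0.09667407 -0.80088833] 0.017739295461950584
```

View pics/m4.png

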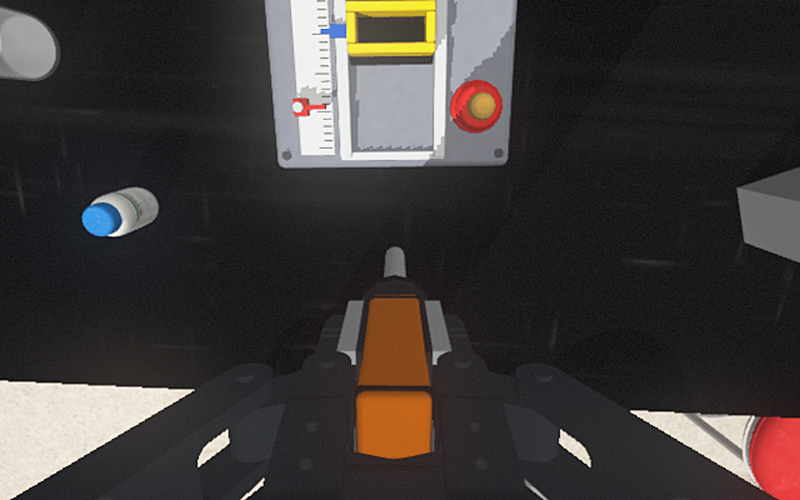

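The view shows the red contact's brass at (483,106), mark tongue (317,107), pointer (333,31), frame (392,28), stick tip (395,249), all in the 1.25× picture. Now the numbers.

```bash
python3 - <<'E'
from h import *
q=lambda x,y:(x/1.25,y/1.25)
im=np.load('pics/w4.npz')['img'].astype(int); R,G,B=im[...,0],im[...,1],im[...,2]
def blob(m,x0,x1,y0,y1):
    z=np.zeros(m.shape,np.uint8); z[y0:y1,x0:x1]=m[y0:y1,x0:x1]; ys,xs=np.nonzero(z); return (xs.mean(),ys.mean()),(xs.min(),xs.max(),ys.min(),ys.max())
brass=blob((R>150)&(G>100)&(B<110),365,410,65,110); print('brass',brass,at('w4',brass[0],.071))
tongue=blob((R>150)&(G<80)&(B<80),247,262,75,95); print('tongue',tongue,at('w4',tongue[0],.045))
ptr=blob((B>150)&(R<110),250,280,10,40); print('ptr',ptr,at('w4',(ptr[1][0],ptr[0][1]),.045))
fy=blob((R>180)&(G>150)&(B<90),270,355,0,60); print('frame',fy)
print('frame outer edges z.064: L',at('w4',(fy[1][0],25),.064),'R',at('w4',(fy[1][1],25),.064))
print('inner near/far edges', at('w4',q(392,42),.064),at('w4',q(392,10),.064))
print('head front corners',at('w4',q(279,166),.04),at('w4',q(508,166),.04),'left edge',at('w4',q(265,10),.04),'R',at('w4',q(516,10),.04))
o=sensors.observe()['ee_pos']; print('tip proj',proj('w4',(o[0],o[1],o[2]-.1585))*1.25)
E
```

```text
brass ((np.float64(386.25083612040135), np.float64(83.69565217391305)), (np.int64(377), np.int64(395), np.int64(65), np.int64(93))) [0.5199 0.0064 0.071 ]
tongue ((np.float64(253.3548387096774), np.float64(85.2258064516129)), (np.int64(247), np.int64(259), np.int64(84), np.int64(86))) [0.5132 0.1171 0.045 ]
ptr ((np.float64(268.311377245509), np.float64(24.20359281437126)), (np.int64(257), np.int64(276), np.int64(19), np.int64(29))) [0.562  0.1143 0.045 ]
frame ((np.float64(312.9758971612212), np.float64(21.530798071772896)), (np.int64(277), np.int64(348), np.int64(0), np.int64(44)))
frame outer edges z.064: L [0.5593 0.0957 0.064 ] R [0.5623 0.0399 0.064 ]
inner near/far edges [0.5547 0.0666 0.064 ] [0.5729 0.0676 0.064 ]
head front corners [0.4699 0.1454 0.04  ] [ 0.4789 -0.0227  0.04  ] left edge [0.5732 0.1528 0.04  ] R [ 0.5822 -0.0151  0.04  ]
tip proj [393.96356286 250.74264631]
```

{"fn": "servo_tool", "kwargs": {
  "plan": [
    {"gripper": 1, "translation": [0.65, -0.44, 0], "rot": [0, 0, 0]},
    {"gripper": 1, "translation": [0.65, -0.44, 0], "rot": [0, 0, 0]},
    {"gripper": 1, "translation": [0.665, -0.445, -0.3], "rot": [0, 0, 0]},
    {"gripper": 1, "translation": [0, 0, -0.6], "rot": [0, 0, 0]},
    {"gripper": 1, "translation": [0, 0, -0.45], "rot": [0, 0, 0]},
    {"gripper": 1, "translation": [0, 0, 0], "rot": [0, 0, 0]},
    {"gripper": 1, "translation": [0, 0, 0], "rot": [0, 0, 0]},
    {"gripper": 1, "translation": [0, 0, 0], "rot": [0, 0, 0]}
  ]
}}

```text
clock: 5.28
ee_pos: [0.5193, 0.0067, 0.2471]
orientation: [3.141, -0.002, 0.054]
ft_force: [-0.1, 1.0, -0.4]
opening: 0.0174
gripper_force: 60.2
```

```bash
python3 - <<'E'
from h import *
for n in('wrist','side','scene'): save(n,n+'5')
o=sensors.observe(); print(o['clock'],o['ee_pos'],o['orientation'],o['ft_force'])
p=o['ee_pos']-[0,0,.1585]; print(proj('wrist5',p),proj('side5',p),proj('scene5',p))
w,s,c=[cv2.imread(f'pics/{n}5.png') for n in('wrist','side','scene')]
m=np.zeros((600,800,3),np.uint8); m[:260,:640]=w[:260]
m[260:,:400]=cv2.resize(s[185:253,270:350],(400,340),interpolation=cv2.INTER_CUBIC)
m[260:,400:]=cv2.resize(c[190:275,250:350],(400,340),interpolation=cv2.INTER_CUBIC)
cv2.imwrite('pics/m5.png',m)
E
```

```text
5.4333 [0.51918943 0.00709056 0.24713828] [ 3.14101354e+00 -2.12567812e-03  5.48297091e-02] [-0.29080073 -0.09616964 -1.16616869]
[314.12509446 201.36842003] [305.717174   204.88562505] [327.20907154 210.09797769]
```

View pics/m5.png

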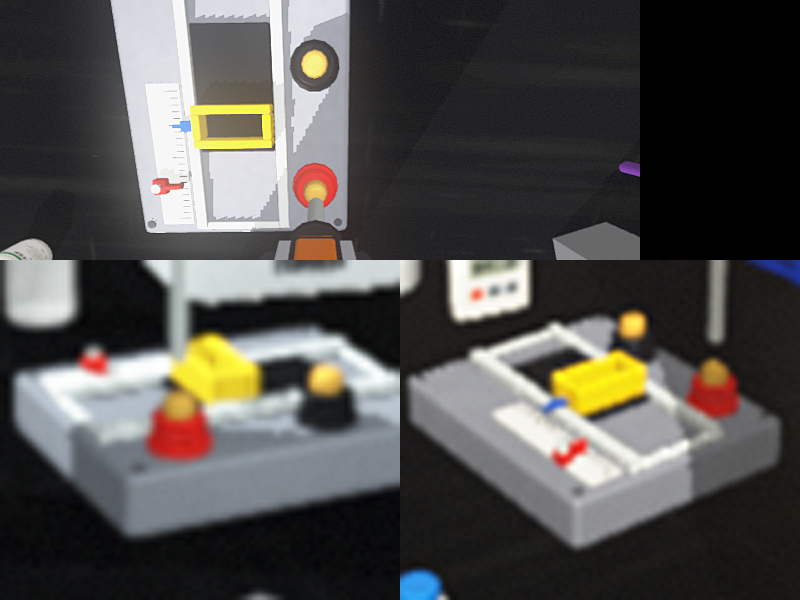

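The tip is directly over the red contact in all three views (wrist: red contact ~(315,188), black (314,64), frame (232,126)). Pressing red.

{"fn": "servo_tool", "kwargs": {
  "plan": [
    {"gripper": 1, "translation": [0, -0.02, -0.3], "rot": [0, 0, 0]},
    {"gripper": 1, "translation": [0, 0, -0.18], "rot": [0, 0, 0]},
    {"gripper": 1, "translation": [0, 0, -0.1], "rot": [0, 0, 0]},
    {"gripper": 1, "translation": [0, 0, 0], "rot": [0, 0, 0]},
    {"gripper": 1, "translation": [0, 0, 0], "rot": [0, 0, 0]},
    {"gripper": 1, "translation": [0, 0, 0], "rot": [0, 0, 0]},
    {"gripper": 1, "translation": [0, 0, 0], "rot": [0, 0, 0]}
  ]
}}

```text
clock: 6.02
ee_pos: [0.5192, 0.0063, 0.2233]
orientation: [3.141, -0.001, 0.055]
ft_force: [0.2, -0.7, 4.5]
opening: 0.0172
gripper_force: 60.8
```

```bash
python3 - <<'E'
from h import *
im=np.load('pics/wrist5.npz')['img'].astype(int); R,G,B=im[...,0],im[...,1],im[...,2]
def blob(m,x0,x1,y0,y1):
    z=np.zeros(m.shape,bool); z[y0:y1,x0:x1]=m[y0:y1,x0:x1]; ys,xs=np.nonzero(z); return (xs.mean(),ys.mean()),(xs.min(),xs.max(),ys.min(),ys.max())
b=blob((R>150)&(G>100)&(B<150),290,340,40,90); print('black',b[1],at('wrist5',b[0],.071))
f=blob((R>170)&(G>140)&(B<100),180,285,95,155)[1]; print(f,at('wrist5',(f[0],f[2]),.064),at('wrist5',(f[1],f[2]),.064))
for uv in((199,112),(266,112),(266,137),(200,138)): print('inner',at('wrist5',uv,.064))
t=blob((R>150)&(G<90)&(B<90),171,186,178,195);print('tongue',t,[at('wrist5',t[0],z) for z in(.042,.046,.05)])
t=blob((B>140)&(R<110),165,192,115,135);print('ptr',t,[at('wrist5',(t[1][0]+1,t[0][1]),z) for z in(.042,.046,.05)])
o=sensors.observe(); print(o['clock'],o['ee_pos'],o['ft_force'])
E
```

```text
black (np.int64(301), np.int64(327), np.int64(50), np.int64(78)) [0.6078 0.0119 0.071 ]
(np.int64(190), np.int64(274), np.int64(104), np.int64(148)) [0.5775 0.0962 0.064 ] [0.5806 0.0382 0.064 ]
inner [0.5724 0.0902 0.064 ]
inner [0.5749 0.0436 0.064 ]
inner [0.5575 0.0434 0.064 ]
inner [0.5543 0.0902 0.064 ]<stdin>:4: RuntimeWarning: Mean of empty slice.
  ret = ret.dtype.type(ret / rcount)
Traceback (most recent call last):
ValueError: zero-size array to reduction operation minimum which has no identity
```

{"fn": "servo_tool", "kwargs": {
  "plan": [
    {"gripper": 1, "translation": [0, 0, -0.02], "rot": [0, 0, 0]},
    {"gripper": 1, "translation": [0, 0, 0], "rot": [0, 0, 0]},
    {"gripper": 1, "translation": [0, 0, 0], "rot": [0, 0, 0]},
    {"gripper": 1, "translation": [0, 0, 0], "rot": [0, 0, 0]}
  ]
}}

```text
clock: 6.35
ee_pos: [0.5193, 0.0063, 0.2231]
orientation: [3.141, -0.002, 0.055]
ft_force: [-1.0, -0.3, 10.5]
opening: 0.0175
gripper_force: 61.9
```

```bash
python3 - <<'E'
from h import *
f=save('side','side6'); 
s,c=cv2.imread('pics/side5.png'),cv2.imread('pics/side6.png')
d=cv2.absdiff(s,c)[185:253,270:350].max(2)
im=c
for n in ('side5','side6'):
    i=cv2.imread(f'pics/{n}.png').astype(int); B,G,R=i[...,0],i[...,1],i[...,2]
    m=(R>130)&(G>80)&(B<110); m[:]=m; z=m[205:222,298:315]; ys,xs=np.nonzero(z); print(n,len(xs),(xs.mean()+298,ys.mean()+205,ys.min()+205,ys.max()+205) if len(xs) else '')
o=sensors.observe(); print(o['clock'],o['ee_pos'],o['ft_force'])
E
```

```text
side5 118 (np.float64(308.2881355932203), np.float64(210.76271186440678), np.int64(205), np.int64(221))
side6 79 (np.float64(309.5189873417722), np.float64(210.81012658227849), np.int64(205), np.int64(221))
6.4 [0.51931282 0.00631002 0.22309605] [-2.94687465  0.28822786 10.27242155]
```

Red bottomed out (10 N, no further travel). On to black.

{"fn": "servo_tool", "kwargs": {
  "plan": [
    {"gripper": 1, "translation": [0, 0, 0.4], "rot": [0, 0, 0]},
    {"gripper": 1, "translation": [0, 0, 0.4], "rot": [0, 0, 0]},
    {"gripper": 1, "translation": [0.55, 0.035, 0], "rot": [0, 0, 0]},
    {"gripper": 1, "translation": [0.8, 0.05, 0], "rot": [0, 0, 0]},
    {"gripper": 1, "translation": [0.6, 0.04, 0], "rot": [0, 0, 0]},
    {"gripper": 1, "translation": [0.27, 0.015, 0], "rot": [0, 0, 0]},
    {"gripper": 1, "translation": [0, 0, 0], "rot": [0, 0, 0]},
    {"gripper": 1, "translation": [0, 0, 0], "rot": [0, 0, 0]},
    {"gripper": 1, "translation": [0, 0, 0], "rot": [0, 0, 0]}
  ]
}}

```text
clock: 7.15
ee_pos: [0.607, 0.012, 0.2536]
orientation: [-3.141, 0.001, 0.055]
ft_force: [-0.3, -0.1, -0.8]
opening: 0.0174
gripper_force: 60.3
```

```bash
python3 - <<'E'
from h import *
for n in('wrist','side','scene'): save(n,n+'7')
o=sensors.observe(); print(o['clock'],o['ee_pos'],o['orientation'],o['ft_force'])
p=o['ee_pos']-[0,0,.1583]
for n in('wrist7','side7','scene7'): print(n,'tip',proj(n,p).round(1),'black',proj(n,(.6078,.0119,.071)).round(1),'pocket',proj(n,(.5645,.067,.064)).round(1))
w,s,c=[cv2.imread(f'pics/{n}7.png') for n in('wrist','side','scene')]
m=np.zeros((600,800,3),np.uint8); m[:260,:640]=w[140:400]
m[260:,:400]=cv2.resize(s[185:253,290:370],(400,340),interpolation=cv2.INTER_CUBIC)
m[260:,400:]=cv2.resize(c[190:275,250:350],(400,340),interpolation=cv2.INTER_CUBIC)
cv2.imwrite('pics/m6.png',m)
E
```

```text
7.3 [0.60717279 0.01196929 0.25412943] [-3.14155242e+00  1.09320487e-04  5.47332353e-02] [ 0.36983718 -0.62019488 -0.90793858]
wrist7 tip [315.1 200.7] black [315.2 190. ] pocket [242.5 236.8]
side7 tip [335.4 197.7] black [335.4 206.3] pocket [313.2 204.1]
scene7 tip [307.  196.2] black [306.8 204.1] pocket [298.7 217.4]
```

View pics/m6.png

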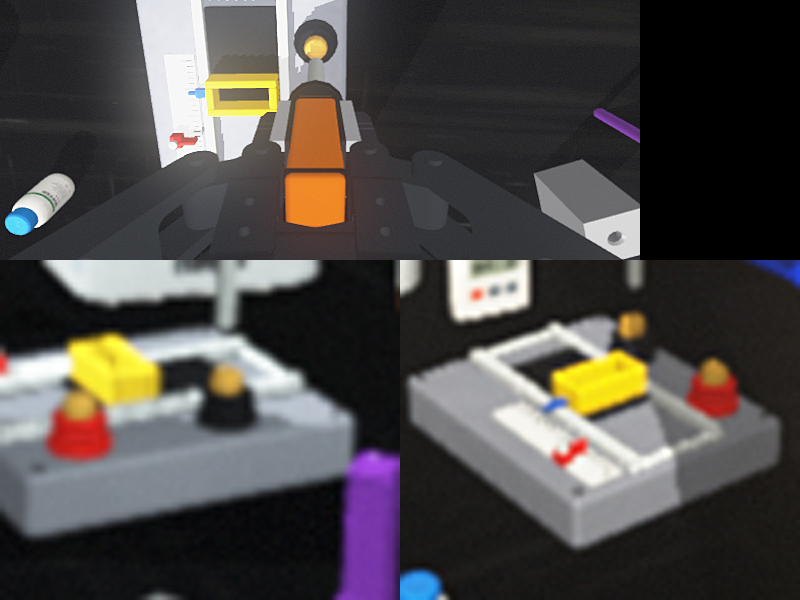

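The tip is over the black contact in all views (wrist (315,46), side (228,~375)). Pressing.

{"fn": "servo_tool", "kwargs": {
  "plan": [
    {"gripper": 1, "translation": [0.015, 0, -0.4], "rot": [0, 0, 0]},
    {"gripper": 1, "translation": [0, 0, -0.25], "rot": [0, 0, 0]},
    {"gripper": 1, "translation": [0, 0, -0.1], "rot": [0, 0, 0]},
    {"gripper": 1, "translation": [0, 0, -0.04], "rot": [0, 0, 0]},
    {"gripper": 1, "translation": [0, 0, 0], "rot": [0, 0, 0]},
    {"gripper": 1, "translation": [0, 0, 0], "rot": [0, 0, 0]},
    {"gripper": 1, "translation": [0, 0, 0], "rot": [0, 0, 0]},
    {"gripper": 1, "translation": [0, 0, 0], "rot": [0, 0, 0]}
  ]
}}

```text
clock: 7.97
ee_pos: [0.6082, 0.012, 0.2233]
orientation: [3.141, -0.0, 0.055]
ft_force: [-2.7, 0.1, 5.1]
opening: 0.0176
gripper_force: 61.1
```

{"fn": "servo_tool", "kwargs": {
  "plan": [
    {"gripper": 1, "translation": [0, 0, -0.02], "rot": [0, 0, 0]},
    {"gripper": 1, "translation": [0, 0, 0], "rot": [0, 0, 0]},
    {"gripper": 1, "translation": [0, 0, 0], "rot": [0, 0, 0]},
    {"gripper": 1, "translation": [0, 0, 0], "rot": [0, 0, 0]}
  ]
}}

```text
clock: 8.3
ee_pos: [0.6083, 0.012, 0.2232]
orientation: [3.141, -0.001, 0.055]
ft_force: [-3.1, 1.1, 8.8]
opening: 0.0171
gripper_force: 61.8
```

Black bottomed too. Up, across to the pocket, and check.

{"fn": "servo_tool", "kwargs": {
  "plan": [
    {"gripper": 1, "translation": [0, 0, 0.45], "rot": [0, 0, 0]},
    {"gripper": 1, "translation": [0, 0, 0.45], "rot": [0, 0, 0]},
    {"gripper": 1, "translation": [-0.4, 0.5, 0], "rot": [0, 0, 0]},
    {"gripper": 1, "translation": [-0.4, 0.5, 0], "rot": [0, 0, 0]},
    {"gripper": 1, "translation": [-0.29, 0.375, 0], "rot": [0, 0, 0]},
    {"gripper": 1, "translation": [0, 0, 0], "rot": [0, 0, 0]},
    {"gripper": 1, "translation": [0, 0, 0], "rot": [0, 0, 0]},
    {"gripper": 1, "translation": [0, 0, 0], "rot": [0, 0, 0]}
  ]
}}

```text
clock: 8.97
ee_pos: [0.565, 0.0665, 0.2576]
orientation: [3.141, -0.0, 0.055]
ft_force: [0.0, 0.3, -0.6]
opening: 0.0173
gripper_force: 60.2
```

```bash
python3 - <<'E'
from h import *
for n in('wrist','side','scene'): save(n,n+'8')
o=sensors.observe(); print(o['clock'],o['ee_pos'],o['orientation'],o['ft_force'])
p=o['ee_pos']-[0,0,.1583]
for n in('wrist8','side8','scene8'): print(n,'tip',proj(n,p).round(1),'pocket',proj(n,(.5645,.067,.064)).round(1))
w,s,c=[cv2.imread(f'pics/{n}8.png') for n in('wrist','side','scene')]
m=np.zeros((600,800,3),np.uint8); m[:260]=cv2.resize(w[130:260,120:520],(800,260),interpolation=cv2.INTER_CUBIC)
m[260:,:400]=cv2.resize(s[185:253,275:355],(400,340),interpolation=cv2.INTER_CUBIC)
m[260:,400:]=cv2.resize(c[185:253,260:340],(400,340),interpolation=cv2.INTER_CUBIC)
cv2.imwrite('pics/m7.png',m)
E
```

```text
9.1167 [0.56511039 0.0662608  0.25729078] [3.14153452e+00 2.01928088e-04 5.38632412e-02] [ 0.23564667 -0.11172968 -1.01077883]
wrist8 tip [315.2 200.9] pocket [314.1 188.2]
side8 tip [313.6 192.4] pocket [313.2 204.1]
scene8 tip [298.8 205.5] pocket [298.7 217.4]
```

View pics/m7.png

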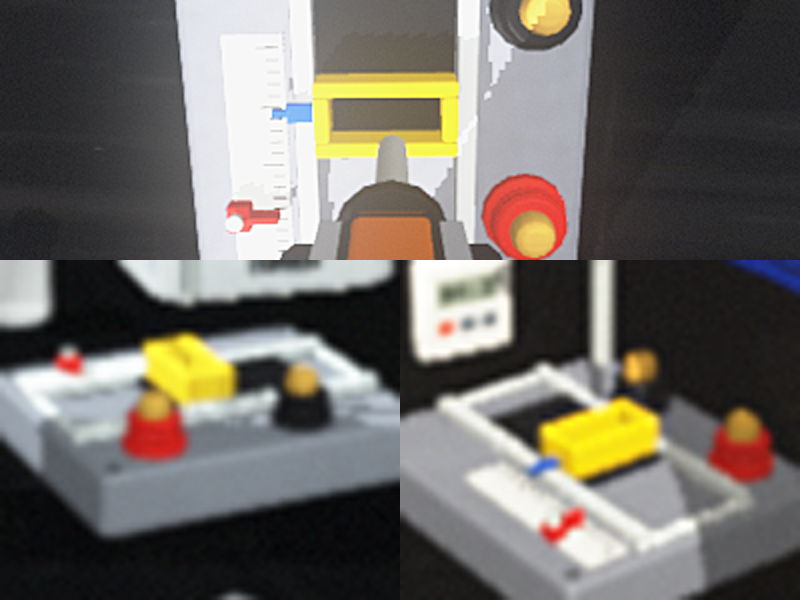

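Frame opening is centred at about (386,114) in the crop, tip predicted within 1 mm of it. Descending into the pocket.

{"fn": "servo_tool", "kwargs": {
  "plan": [
    {"gripper": 1, "translation": [-0.01, 0, -0.5], "rot": [0, 0, 0]},
    {"gripper": 1, "translation": [0, 0, -0.4], "rot": [0, 0, 0]},
    {"gripper": 1, "translation": [0, 0, -0.3], "rot": [0, 0, 0]},
    {"gripper": 1, "translation": [0, 0, 0], "rot": [0, 0, 0]},
    {"gripper": 1, "translation": [0, 0, 0], "rot": [0, 0, 0]},
    {"gripper": 1, "translation": [0, 0, 0], "rot": [0, 0, 0]},
    {"gripper": 1, "translation": [0, 0, 0], "rot": [0, 0, 0]}
  ]
}}

```text
clock: 9.7
ee_pos: [0.5647, 0.0668, 0.2105]
orientation: [3.141, -0.002, 0.055]
ft_force: [0.5, 0.2, -0.4]
opening: 0.0174
gripper_force: 60.2
```

{"fn": "servo_tool", "kwargs": {
  "plan": [
    {"gripper": 1, "translation": [-0.2, -0.011, 0], "rot": [0, 0, 0]},
    {"gripper": 1, "translation": [-0.2, -0.011, 0], "rot": [0, 0, 0]},
    {"gripper": 1, "translation": [-0.2, -0.011, 0], "rot": [0, 0, 0]},
    {"gripper": 1, "translation": [-0.2, -0.011, 0], "rot": [0, 0, 0]},
    {"gripper": 1, "translation": [-0.15, -0.008, 0], "rot": [0, 0, 0]},
    {"gripper": 1, "translation": [0, 0, 0], "rot": [0, 0, 0]},
    {"gripper": 1, "translation": [0, 0, 0], "rot": [0, 0, 0]},
    {"gripper": 1, "translation": [0, 0, 0], "rot": [0, 0, 0]}
  ]
}}

```text
clock: 10.37
ee_pos: [0.5268, 0.0649, 0.21]
orientation: [3.142, -0.001, 0.055]
ft_force: [2.9, -0.2, 1.0]
opening: 0.0171
gripper_force: 60.4
```

```bash
python3 - <<'E'
from h import *
for n in('wrist','side','scene'): save(n,n+'9')
o=sensors.observe(); print(o['clock'],o['ee_pos'],o['orientation'],o['ft_force'])
w,s,c=[cv2.imread(f'pics/{n}9.png') for n in('wrist','side','scene')]
m=np.zeros((600,800,3),np.uint8); m[:260]=cv2.resize(w[130:260,120:520],(800,260),interpolation=cv2.INTER_CUBIC)
m[260:,:400]=cv2.resize(s[185:253,275:355],(400,340),interpolation=cv2.INTER_CUBIC)
m[260:,400:]=cv2.resize(c[185:253,260:340],(400,340),interpolation=cv2.INTER_CUBIC)
cv2.imwrite('pics/m8.png',m)
E
```

```text
10.5167 [0.52673734 0.06497711 0.20966286] [-3.14143932e+00 -8.17435326e-04  5.47871253e-02] [2.56063177 0.01400171 1.41273624]
```

View pics/m8.png

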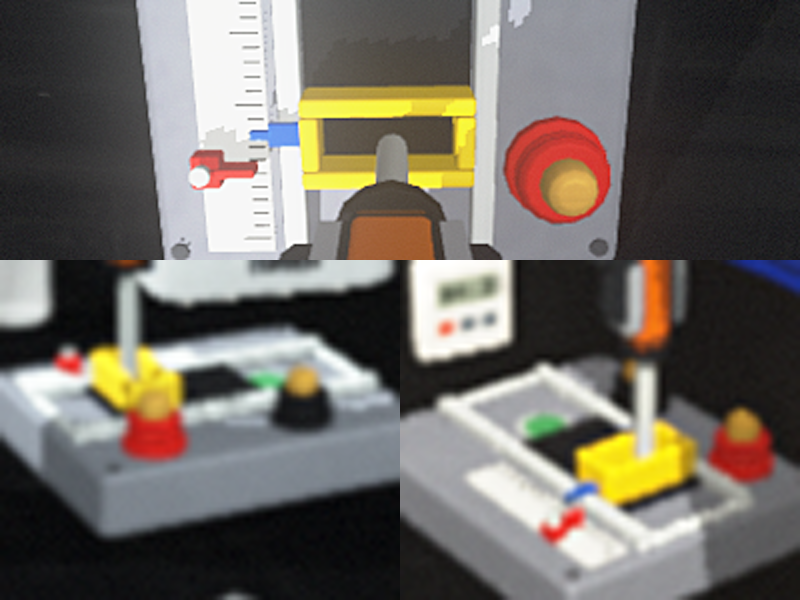

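The tip draws the frame; pointer at (252,134), tongue end (256,170) in the wrist crop, so some way to go. Triangulating both to get the rest, including height differences.

```bash
cat > pm.py <<'E'
from h import *
e=np.array([np.cos(.0535),np.sin(.0535),0])
def feats(n,base=(.5137,.116,.045),pb=None):
    im=cv2.cvtColor(np.load(f'pics/{n}.npz')['img'],cv2.COLOR_RGB2HSV).astype(int); H,S,V=im[...,0],im[...,1],im[...,2]
    red=((H<8)|(H>172))&(S>130)&(V>90); blue=(H>100)&(H<125)&(S>100)&(V>110)
    def near(m,c,rx,ry):
        z=np.zeros(m.shape,np.uint8); x,y=map(int,c); y0,x0=max(y-ry,0),max(x-rx,0); z[y0:y+ry,x0:x+rx]=m[y0:y+ry,x0:x+rx]; return np.nonzero(z)[::-1]
    xs,ys=near(red,proj(n,base),18,14); xe=np.percentile(xs,98); k=(xs>xe-7)
    out={'tongue':(xe+.5,ys[k].mean())}
    xs,ys=near(blue,proj(n,pb),20,12)
    if len(xs): xe=xs.min(); k=xs<xe+7; out['ptr']=(xe-.5,ys[k].mean())
    return out
E
python3 - <<'E'
from pm import *
V=['w4','wrist5','wrist7','wrist8']
F={n:feats(n,pb=(.562,.112,.045)) for n in V}; print(F)
t=tri(*[(n,F[n]['tongue']) for n in V]); p=tri(*[(n,F[n]['ptr']) for n in V]); print('tongue',t,'ptr',p,'gap',e@(p-t))
for n in V: print(n,(proj(n,t)-F[n]['tongue']).round(1),(proj(n,p)-F[n]['ptr']).round(1))
f=feats('wrist9',pb=(.525,.112,.045)); print(f)
for zt,zp in((t[2],p[2]),(.046,.046),(.044,.046),(.046,.05)):
    print(zt,zp,'gap',e@(at('wrist9',f['ptr'],zp)-at('wrist9',f['tongue'],zt)), 'shut gap w4', e@(at('w4',F['w4']['ptr'],zp)-at('w4',F['w4']['tongue'],zt)),'w8',e@(at('wrist8',F['wrist8']['ptr'],zp)-at('wrist8',F['wrist8']['tongue'],zt)))
E
```

```text
{'w4': {'tongue': (np.float64(259.5), np.float64(84.95833333333333)), 'ptr': (np.float64(256.5), np.float64(24.5))}, 'wrist5': {'tongue': (np.float64(179.07999999999998), np.float64(187.0)), 'ptr': (np.float64(171.5), np.float64(126.0))}, 'wrist7': {'tongue': (np.float64(195.44), np.float64(282.3)), 'ptr': (np.float64(187.5), np.float64(232.85))}, 'wrist8': {'tongue': (np.float64(258.5), np.float64(239.69565217391303)), 'ptr': (np.float64(255.5), np.float64(186.3846153846154))}}
tongue [0.5136 0.1111 0.0505] ptr [0.5606 0.1139 0.0532] gap 0.047082481716451
w4 [-0.2  0. ] [-0.5 -0.1]
wrist5 [1.1 0. ] [ 0.3 -0.1]
wrist7 [-0.9  0.4] [0.2 0.4]
wrist8 [ 0.2 -0.1] [-0.2  0. ]
{'tongue': (np.float64(246.32), np.float64(216.34375)), 'ptr': (np.float64(244.5), np.float64(197.0))}
0.0505 0.0532 gap 0.014616542695626395 shut gap w4 0.04696658245024204 w8 0.04716094884531382
0.046 0.046 gap 0.014044138406795434 shut gap w4 0.04799188890752401 w8 0.04728754300790739
0.044 0.046 gap 0.014826951435274988 shut gap w4 0.047975846562947094 w8 0.04817556040621119
0.046 0.05 gap 0.015204989329034054 shut gap w4 0.04736066268857791 w8 0.048248680086881816
```

{"fn": "servo_tool", "kwargs": {
  "plan": [
    {"gripper": 1, "translation": [-0.15, -0.008, 0], "rot": [0, 0, 0]},
    {"gripper": 1, "translation": [-0.15, -0.008, 0], "rot": [0, 0, 0]},
    {"gripper": 1, "translation": [0, 0, 0], "rot": [0, 0, 0]},
    {"gripper": 1, "translation": [0, 0, 0], "rot": [0, 0, 0]},
    {"gripper": 1, "translation": [0, 0, 0], "rot": [0, 0, 0]},
    {"gripper": 1, "translation": [0, 0, 0], "rot": [0, 0, 0]}
  ]
}}

```text
clock: 11.02
ee_pos: [0.5145, 0.0643, 0.2095]
orientation: [-3.141, -0.0, 0.055]
ft_force: [2.8, -0.7, 0.4]
opening: 0.0175
gripper_force: 60.4
```

```bash
cat > gap.py <<'E'
from pm import *
import sys
k=sys.argv[1]
for n in('wrist','scene'): save(n,n+k)
o=sensors.observe(); print(o['clock'],o['ee_pos'],o['orientation'],o['ft_force'])
n='wrist'+k; g0=float(sys.argv[2])
f=feats(n,pb=(.5137+g0,.112,.05)); print(f)
for zt,zp in((.0505,.0532),(.05,.05),(.046,.046),(.046,.05)): print(zt,zp,'gap',e@(at(n,f['ptr'],zp)-at(n,f['tongue'],zt)))
E
python3 gap.py 10 .003
```

```text
11.1167 [0.5144587  0.06428226 0.20947584] [-3.14149241e+00 -5.41132861e-05  5.48143767e-02] [ 3.41923213 -0.92749367  0.84596871]
{'tongue': (np.float64(244.4), np.float64(198.66666666666666)), 'ptr': (np.float64(244.5), np.float64(196.96875))}
0.0505 0.0532 gap 0.001965053743487286
0.05 0.05 gap 0.001192935611392346
0.046 0.046 gap 0.0011982830595846524
0.046 0.05 gap 0.002353786533630855
```

```bash
python3 - <<'E'
from pm import *
V={'w4':.562,'wrist5':.562,'wrist7':.562,'wrist8':.562,'wrist9':.528,'wrist10':.516}
F={n:feats(n,pb=(x,.112,.05)) for n,x in V.items()}
t=tri(*[(n,F[n]['tongue']) for n in V]); print('tongue',t)
for n in V: print(n,(proj(n,t)-F[n]['tongue']).round(1))
# pairwise x-intersections -> heights from row info only (robust to fuzzy ends)
import itertools
def z_of(key,names):
    # solve along-head coordinate s and z with lateral fixed, using rows
    A=[];b=[]
    for n in names:
        o,v=ray(n,F[n][key]); sl=(e@v)/v[2]; A.append([1,-sl]); b.append(e@o-sl*o[2])
    x,res,*_=np.linalg.lstsq(np.array(A),np.array(b),rcond=None); print(key,names,x.round(4),'res',(np.array(A)@x-b).round(4),'slopes',[-round(a[1],2) for a in A])
z_of('tongue',list(V)); z_of('ptr',list(V)[:4])
im=cv2.imread('pics/wrist10.png'); s=cv2.imread('pics/scene10.png')
m=np.hstack([cv2.resize(im[180:215,215:265],(500,350),interpolation=cv2.INTER_NEAREST),cv2.resize(s[215:250,280:310],(300,350),interpolation=cv2.INTER_NEAREST)])
cv2.imwrite('pics/m9.png',m)
E
```

```text
tongue [0.5135 0.1113 0.0504]
w4 [-0.4  0.1]
wrist5 [0.9 0.1]
wrist7 [-1.1  0.5]
wrist8 [ 0.  -0.1]
wrist9 [-0.  -0.5]
wrist10 [ 0.9 -0.2]
tongue ['w4', 'wrist5', 'wrist7', 'wrist8', 'wrist9', 'wrist10'] [0.5186 0.0501] res [-0.0002 -0.0001 -0.0004  0.0001  0.0004  0.0001] slopes [np.float64(-0.02), np.float64(0.26), np.float64(0.58), np.float64(0.43), np.float64(0.35), np.float64(0.3)]
ptr ['w4', 'wrist5', 'wrist7', 'wrist8'] [0.5658 0.0525] res [-0.0001  0.0001 -0.0001  0.0001] slopes [np.float64(-0.16), np.float64(0.09), np.float64(0.41), np.float64(0.26)]
```

View pics/m9.png

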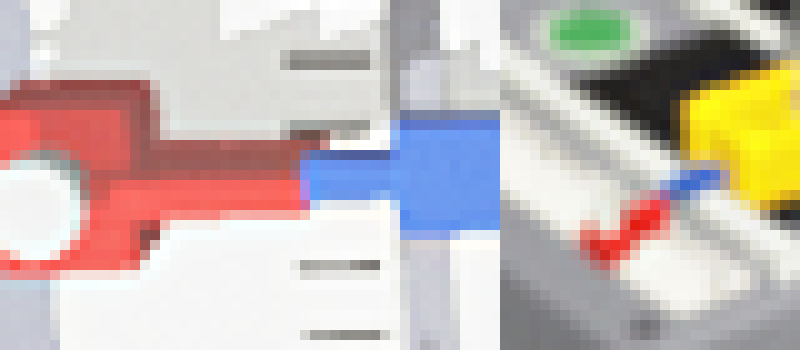

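```bash
sed -i 's/(S>130)&(V>90)/(S>130)\&(V>205)/; s/(S>100)&(V>110)/(S>90)\&(V>195)/' pm.py; python3 - <<'E'
from pm import *
V={'w4':.562,'wrist5':.562,'wrist7':.562,'wrist8':.562,'wrist9':.528,'wrist10':.516}
F={n:feats(n,pb=(x,.112,.05)) for n,x in V.items()}; print({n:[tuple(np.round(v,1)) for v in f.values()] for n,f in F.items()})
def z_of(key,names):
    A=[];b=[]
    for n in names:
        o,v=ray(n,F[n][key]); sl=(e@v)/v[2]; A.append([1,-sl]); b.append(e@o-sl*o[2])
    x,*_=np.linalg.lstsq(np.array(A),np.array(b),rcond=None); print(key,x.round(4),'res',(np.array(A)@x-b).round(4)); return x
t=z_of('tongue',list(V)); p=z_of('ptr',list(V)[:4]); n='wrist10'
print('shut gap',p[0]-t[0]); f=F[n]
for zt,zp in((t[1],p[1]),(.05,.05),(.05,.053)): print('gap',e@(at(n,f['ptr'],zp)-at(n,f['tongue'],zt)))
E
```

```text
{'w4': [(np.float64(258.6), np.float64(85.0)), (np.float64(255.5), np.float64(24.5))], 'wrist5': [(np.float64(179.1), np.float64(187.0)), (np.float64(170.5), np.float64(125.9))], 'wrist7': [(np.float64(193.9), np.float64(282.7)), (np.float64(187.5), np.float64(232.8))], 'wrist8': [(np.float64(258.5), np.float64(240.0)), (np.float64(255.5), np.float64(186.4))], 'wrist9': [(np.float64(245.5), np.float64(216.5)), (np.float64(244.5), np.float64(197.5))], 'wrist10': [(np.float64(243.8), np.float64(199.0)), (np.float64(244.5), np.float64(197.4))]}
tongue [0.5187 0.0508] res [-0.0001 -0.0002 -0.0003  0.0002  0.0003  0.0002]
ptr [0.5658 0.0526] res [-0.0001  0.     -0.0001  0.0001]
shut gap 0.047152612231375124
gap 0.0016547880822065388
gap 0.0010770363451833823
gap 0.0019436639507180613
```

{"fn": "servo_tool", "kwargs": {
  "plan": [
    {"gripper": 1, "translation": [-0.04, -0.002, 0], "rot": [0, 0, 0]},
    {"gripper": 1, "translation": [0, 0, 0], "rot": [0, 0, 0]},
    {"gripper": 1, "translation": [0, 0, 0], "rot": [0, 0, 0]},
    {"gripper": 1, "translation": [0, 0, 0], "rot": [0, 0, 0]},
    {"gripper": 1, "translation": [0, 0, 0], "rot": [0, 0, 0]}
  ]
}}

```text
clock: 11.53
ee_pos: [0.5127, 0.0642, 0.2095]
orientation: [-3.142, 0.0, 0.055]
ft_force: [3.2, -1.0, 0.4]
opening: 0.0174
gripper_force: 60.4
```

```bash
sed -i 's/(.0505,.0532)/(.0508,.0526)/' gap.py; python3 gap.py 11 0; python3 - <<'E'
from h import *
im=cv2.imread('pics/wrist11.png'); s=cv2.imread('pics/scene11.png')
a=cv2.resize(im[175:215,215:265],(500,400),interpolation=cv2.INTER_NEAREST); b=cv2.resize(s[205:255,270:307],(296,400),interpolation=cv2.INTER_CUBIC)
c=np.zeros((600,796,3),np.uint8); c[:400]=np.hstack([a,b]); c[400:,:640]=cv2.resize(im[120:400],(640,280))[:200]
cv2.imwrite('pics/m10.png',c)
E
```

```text
11.6333 [0.51274466 0.06417045 0.20950031] [-3.14157904e+00  1.15283070e-05  5.48248275e-02] [3.95460705 0.13004738 0.63306294]
{'tongue': (np.float64(244.5), np.float64(196.5)), 'ptr': (np.float64(244.5), np.float64(197.48))}
0.0508 0.0526 gap -0.00011589926620896447
0.05 0.05 gap -0.0006989984514244267
0.046 0.046 gap -0.0006989984514244267
0.046 0.05 gap 0.0004618524708140813
```

View pics/m10.png

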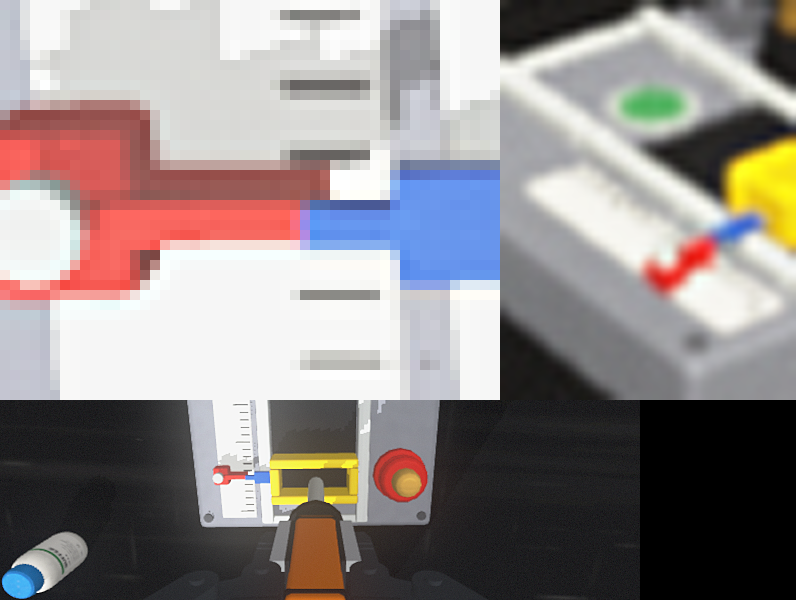

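The wrist crop shows tongue top centred at row ~222 and pointer at ~228. After allowing for the pointer's extra height, the residual is about 0.1 mm. The stick is upright in the frame, with the fingers well clear. Handing in.

```bash
python3 -c "
from rig import ticket
print(ticket.close_job())"
```

```text
the job is handed in; nothing more can be done
None
```

The job is handed in at about 12 s of the 48 s: red then black contact were pressed to their stops, and the stick is holding the shutter with the pointer about 0.1 mm from the red mark by my camera measurement (uncertain by about 0.5 mm), with the gripper clear of the shutter.

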